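# Move the battery pack from its sleeve to the charger

## Robot

A 6-joint arm with a two-finger parallel gripper is mounted at the origin on the work surface. World frame = base frame: x ahead of the robot, y to its left, z up, the work surface at z = 0. Lengths are in m, angles in rad, forces in N, time in s.
With the tool pointing down it reaches from about 0.35 to 0.775 m from the base axis. Payload 5.5 kg.
Tool frame: the origin (TCP) lies midway between the tips of the shut fingers; the grasp point (between the pads) lies 19 mm behind it; z points along the fingers, y is the line along which they close (so a half turn about z gives the same grasp; the last joint's range is limited). The gripper opens to 85 mm and grips with 20 to 120 N. Pads are 22 mm wide; open, the fingers measure 114 mm over their backs; the gripper's body (76 mm by 85 mm) begins 54 mm behind the grasp point. The pads swing forward as they close: fully open they stand 13 mm farther back than shut.
Start: joints at [-1.372, 0.313, 0.046, 1.304, 0, 1.431], TCP at [0.191, -0.542, 0.231] pointing down, gripper open.
Joint ranges: [-2.76, 2.76], [-0.86, 1.69], [-1.03, 1.26], [-2.2, 2.34], [-1.47, 1.5], [-3.14, 3.14]. Speed limits (rad/s): [2.57, 2.57, 3.14, 3.14, 3.14, 3.14].

## Interface

Orientations are given as a unit quaternion [w, x, y, z].
In Python, from workcell import env gives the robot as it stands.
- The arm moves only by the tool move_arm, never from a script. Its argument "targets" is a list of rows, each a list of 3 entries, a list of its own where there are three numbers: the shift along the tool's x, y, z in mm, then the turn, a rotation vector about the tool's x, y, z in units of 10 degrees (1.0 is 10 degrees), then the closure, from -1 (fully open) to 1 (shut). In form: [[[dx, dy, dz], [ax, ay, az], gripper], ...]. A call has 1 to 5 rows; each row is the pose to reach, as a shift and turn from the pose commanded when the call began, along the tool's axes at that moment; what a row does not reach only later rows make up. A row lasts 1/8 s, in which the tool goes at most 62.5 mm and 10.7 degrees, less where a joint would pass 70% of its speed; a pose out of reach is approached as far as the arm can. A call with a gripper value outside its range is refused whole. The fingers move at their own pace and stop on an object; "squeeze" is the grip in N (left out, the last holds). Time passes only in rows, so rows that repeat a pose let the fingers close. It gives the time, the measured TCP pose, the force, the opening and the grip force at its end, in the units of the state.
- env.get_state(): the state, without advancing time (a new reading comes with each control period).
- env.read_camera(name): name is "side" or "top" or "wrist"; returns a dict with "pixels" (480x640x3 uint8, red, green, blue), "fovy" (degrees; the focal length in pixels is half the picture's height over the tangent of half this angle, whatever the lens; pixels are square), "cx", "cy" (the principal point, pixels), "extrinsics" (4x4, takes a point from world to camera coordinates); the wrist camera has in their place "mount" (4x4, takes a point from camera to tool coordinates, whose origin is the TCP and whose axes are the flange's). Camera axes: x right, y up, looking along -z (the intrinsics and any distortion apply to the point x, -y, -z); pixel columns grow to the right and rows downward; lengths in m; the calibration is good to about 2 mm. The wrist camera is an equidistant fisheye: a pixel r from the principal point sees the ray r / f radians off the axis. A picture is of the moment at which its call begins: read the wrist's pose just before it. There is no depth.
- env.hand_in(): hands the job in; it is judged then, once.
Trained networks look in a picture, given as the dict that the camera call returned (one of the last four; its "shot" number tells which), for a name from the list of things; names that differ only in an ending like _2 or _b are one class to them, and where a whole thing is asked for, a point or a joint stands for the part that bears it (a point fixed in the world has none). Each returns a list of dicts, best first, with "confidence" (0 to 1); they miss things now and then, are a little off and sometimes report something else, mostly with a low value. They report only what shows in the picture. A call takes as long as a camera call.
- env.spot_in(thing, picture): "centre" ([x, y, z] in m, in world coordinates, good to about 4 mm: the middle of the surface that is visible of it).
- env.regions_of(thing, picture): "mask" (480x640 bool, what is visible of it).
- env.landmark_of(thing, picture): "centre" ([x, y, z] in m, in world coordinates, good to about 4 mm: a listed point, or the origin of a listed thing).
The state is a dict: "clock": time; "joint_pos": joint angles; "qvel": joint speeds; "tau": joint torques, N m; "tcp_pos": TCP position; "orientation": TCP orientation; "wrist_force": force on the tool from outside, world axes, zero at the start; "ft_torque": the same for the moment, N m; "finger_gap": finger opening in m; "grip_force": force on a finger pad.
Only numpy, scipy, OpenCV 4.12 (cv2) and the standard library are available. Lean on these libraries where they do the work, as an engineer would, in place of code of your own. Each camera call takes 0.05 s, during which the arm holds its last target. There are 200 camera calls.

## Task

Draw the battery pack out of the tight plywood sleeve without forcing it, then set it down flat and let go. Take it again another way and slide it, terminal block first, under the charger's hood until it is fully home against the back. Keep the pack level throughout and do not disturb the other things on the bench.

Things in the scene. Friction and masses are not known exactly. Their poses are not given: they have to be found in the camera images.
- pack_mid (a point): Centre of the slab body of the black battery pack (loose, 0.25 to 0.5 kg): 150 long (own x) x 60 wide (own y) x 36 high; the point is 18 above its underside. The terminal block stands on top at its -x end. Out of the sleeve it can be taken from above across its 60 mm width; 15 to 40 mm from the centre towards the plain +x end stays clear of the charger's hood.
- terminal (a point): Centre of the pack's terminal block: black upright block, 16 thick (pack x) x 44 wide (y), rising 30 above the pack's top face to 66 above its underside; outer face flush with the pack's -x end. It is 67 from pack_mid along pack -x and 33 above it. Best pinched from above over its 16 mm thickness, one finger between it and the sleeve (some 30 to 40 mm free there at the start).
- dock: Fixed plywood sleeve, origin at bench height. Channel along own x, open only at the face x = -50; 63 wide (about y = 0), floor 8 and roof underside 46 above the bench, roof top 52. The pack starts level in it, same axes, terminal block outside, pack_mid at x -18 to -28. It is drawn along own -x and is wholly out once pack_mid is below x = -125; the bench there is free to set it down.
- charger: Fixed grey charger, origin at bench height. Plate: x -95 to 105, 100 wide, top 6 above the bench, bare up to x = 40. Beyond, a hood: side walls 68 apart (about y = 0), roof underside 82, top 87 above the bench, back wall's inner face at x = 85. Mouth faces own -x; the pack slides in along +x, terminal block leading. Home: pack_mid at x 10, y 0, z 24, pack x opposite to charger x.
- bin: Bystander: open blue parts bin 130 x 85 x 60 high, origin under its centre; leave alone.
- driver: Bystander: black cordless driver lying on its side, about 210 x 180 x 54 high, origin under its motor body; leave alone.
- glue: Bystander: white glue bottle 68 in diameter, 190 high, origin under its centre; leave alone.
- offcut: Bystander: wooden offcut 70 x 45 x 40 high, origin under its centre; leave alone.
- battery: The whole battery pack; same axes as pack_mid, origin on its underside, 18 below pack_mid.

How it is judged:
By the outcome, as a careful person would: the job done as asked, in the order asked, and still so for the second after the job is handed in, with the robot touching nothing.
It also fails if it takes over 59 s, if anything falls off the work surface, if the arm or the gripper's body presses on something with over 40 N, if the wrist force passes 120 N, or if a joint passes its speed limit or range.

## Working session

There is one attempt and no reset: what is moved stays moved. The work goes in short steps, Python scripts to look and compute and a tool call to move; the robot and the scene stay as the last step left them, time stands still between calls to the robot, and variables do not carry over. Pictures are saved under pics/ and viewed, at most 10 in all, crops included, and the job is handed in when it is done.

Besides the shell and the picture viewer there is one more tool, called after "Call:" as name([rows], argument=value, ...), one row to a line, values as JSON. move_arm: Moves the arm, as the interface text tells. Its arguments: {"type":"object","properties":{"targets":{"type":"array","items":{"type":"array"}},"squeeze":{"type":"number"}},"required":["targets"]}

```bash
mkdir -p pics; ls; cat > h.py <<'E'
import numpy as np, cv2
from workcell import env
from scipy.spatial.transform import Rotation as R
def proj(c,p):
    p=np.atleast_2d(p); E=np.array(c["extrinsics"]); q=p@E[:3,:3].T+E[:3,3]
    f=240/np.tan(np.radians(c["fovy"])/2); return np.c_[c["cx"]+f*q[:,0]/-q[:,2], c["cy"]-f*q[:,1]/-q[:,2]]
def ray(c,uv,z):
    E=np.array(c["extrinsics"]); f=240/np.tan(np.radians(c["fovy"])/2)
    d=E[:3,:3].T@np.array([(uv[0]-c["cx"])/f,-(uv[1]-c["cy"])/f,-1]); o=-E[:3,:3].T@E[:3,3]
    return o+d*(z-o[2])/d[2]
def save(c,n): cv2.imwrite("pics/"+n,c["pixels"][:,:,::-1])
E
python3 - <<'E'
from h import *
s=env.get_state(); print(s)
for n in("side","top"):
    c=env.read_camera(n); save(c,n+"1.png"); print(n,c["fovy"],c["cx"],c["cy"],{k:v for k,v in c.items() if k not in("pixels",)})
    for t in("pack_mid","terminal","dock","charger","bin","driver","glue","offcut","battery"):
        l=env.landmark_of(t,c)
        print(t,[(np.round(a["centre"],3),round(a["confidence"],2)) for a in l[:2]])
E
```

```text
pics
{'clock': 0.0, 'joint_pos': array([-1.37159291e+00,  3.13993604e-01,  4.49505256e-02,  1.30356861e+00,
        3.45599634e-05,  1.43120825e+00]), 'qvel': array([-0.00053093,  0.00053426, -0.00178002,  0.00084244,  0.00067492,
        0.00014729]), 'tau': array([ 2.05375028e-05, -4.80625749e+01,  2.98533386e+01,  1.93622208e-02,
       -7.15590454e-05, -9.38672542e-06]), 'tcp_pos': array([ 0.19100521, -0.54180804,  0.23040108]), 'orientation': array([-9.07790313e-04,  9.85686412e-01,  1.68586690e-01, -9.77948099e-06]), 'wrist_force': array([0.02805   , 0.13654474, 0.40872066]), 'ft_torque': array([ 0.01497897, -0.02529031,  0.0189315 ]), 'grip_force': 0.0, 'finger_gap': 0.08523432002851855}
side 52.55400998725968 319.1108394699075 239.66073048267884 {'fovy': 52.55400998725968, 'cx': 319.1108394699075, 'cy': 239.66073048267884, 'extrinsics': array([[ 0.95055453, -0.31024491,  0.01393476, -0.55273756],
       [ 0.13451908,  0.45176345,  0.88193787, -0.20558172],
       [-0.27991195, -0.83645554,  0.47115965, -0.798282  ],
       [ 0.        ,  0.        ,  0.        ,  1.        ]]
[... 722 characters left out ...]
 -0.99998434,  0.00448308,  0.07957908],
       [ 0.99057457, -0.00270582,  0.13694779, -0.63908564],
       [-0.13693351,  0.00489978,  0.99056812, -1.06803904],
       [ 0.        ,  0.        ,  0.        ,  1.        ]]), 'shot': 2}
pack_mid [(array([0.553, 0.28 , 0.026]), 0.97)]
terminal [(array([0.538, 0.217, 0.056]), 0.62)]
dock [(array([0.553, 0.302, 0.002]), 0.81)]
charger [(array([ 0.53 , -0.254,  0.   ]), 0.6)]
bin [(array([ 0.76 ,  0.224, -0.005]), 0.7), (array([ 0.737, -0.294,  0.001]), 0.59)]
driver [(array([ 0.757, -0.089, -0.004]), 0.91)]
glue [(array([0.579, 0.493, 0.   ]), 0.67)]
offcut [(array([ 0.738, -0.293,  0.003]), 0.77)]
battery [(array([0.553, 0.278, 0.011]), 0.71)]
```

View pics/top1.png

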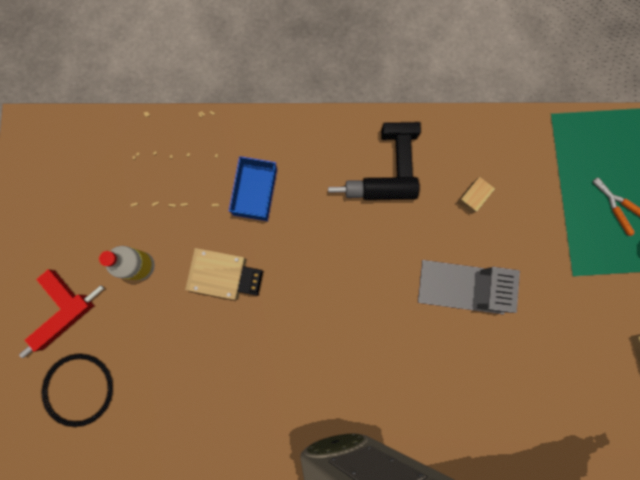

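View pics/side1.png

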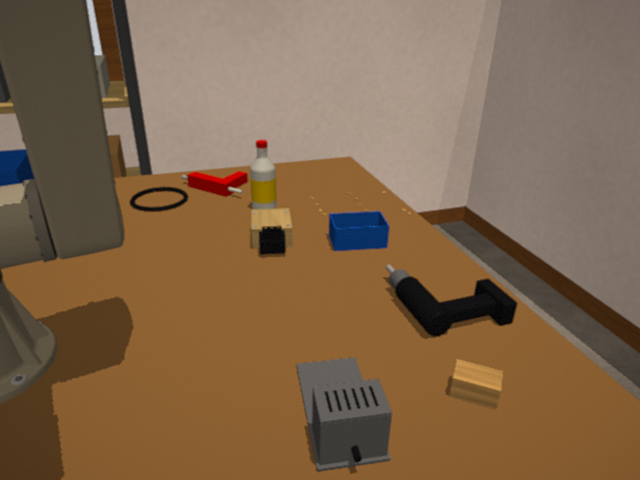

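The top view shows the sleeve at about (215,273), with the terminal block to its right at (252,282). The charger plate is at (445,285) with its hood at (500,290), mouth facing left (+y). So the pack travels along roughly -y with no turn needed. I'll fit silhouettes for the yaws.

```bash
cat > fit.py <<'E'
from h import *
from scipy.optimize import minimize
from itertools import product
def sil(c,boxes,x,y,th):
    m=np.zeros((480*4,640*4),np.uint8); Rz=R.from_euler("z",th).as_matrix()
    for b in boxes:
        P=np.array(list(product(*b)))@Rz.T+[x,y,0]
        cv2.fillConvexPoly(m,cv2.convexHull(np.round(proj(c,P)*4+1.5).astype(np.int32)),1)
    return m.astype(bool)
def cost(views,boxes,x,y,th):
    k=0
    for c,M in views:
        m=sil(c,boxes,x,y,th); k+=1-(m&M).sum()/(m|M).sum()
    return k
def up(m): return cv2.resize(m.astype(np.float32),None,fx=4,fy=4,interpolation=cv2.INTER_LINEAR)>.5
E
python3 - <<'E'
from fit import *
C=[env.read_camera(n) for n in("top","side")]
def M(t):
    out=[]
    for c in C:
        r=env.regions_of(t,c); print(t,[(round(a["confidence"],2),int(a["mask"].sum()),np.argwhere(a["mask"]).mean(0).round()) for a in r[:3]]); out.append((c,r[0]["mask"]))
    return out
md,mc,mb=M("dock"),M("charger"),M("battery")
np.savez("m.npz",**{f"{n}{i}":v[1] for n,V in zip("dcb",(md,mc,mb)) for i,v in enumerate(V)})
def run(f,x0,step):
    s=np.vstack([x0]+[np.array(x0)+np.eye(len(x0))[i]*step[i] for i in range(len(x0))])
    r=minimize(f,x0,method="Nelder-Mead",options=dict(initial_simplex=s,maxiter=250,xatol=1e-4,fatol=1e-5)); print(r.x.round(4),round(r.fun,4))
vc=[(c,up(m)) for c,m in mc]
ch=lambda w,b:[((-.095,.105),(-.05,.05),(0,.006)),((.04,b),(-w,w),(0,.087))]
for V in(vc,vc[:1]): run(lambda p:cost(V,ch(p[3],p[4]),*p[:3]),[.528,-.255,-1.65,.039,.09],[.01,.01,.08,.003,.005])
# dock: battery part is excluded by using dock|battery with both boxes
vd=[(c,up(a|b)) for (c,a),(_,b) in zip(md,mb)]
bx=lambda L,w,o:[((-.05,L),(-w,w),(0,.052)),((o-.075,0),(-.03,.03),(.008,.044)),((o-.075,o-.059),(-.022,.022),(.008,.074))]
for V in(vd,vd[:1]): run(lambda p:cost(V,bx(*p[3:]),*p[:3]),[.553,.303,1.4,.06,.04,-.023],[.01,.01,.08,.01,.004,.006])
E
```

```text
dock [(0.84, 2158, array([273., 215.]))]
dock [(0.62, 1026, array([223., 271.]))]
charger [(0.64, 4303, array([287., 469.]))]
charger [(0.82, 8160, array([414., 345.])), (0.46, 2128, array([230., 359.]))]
battery [(0.97, 588, array([281., 251.]))]
battery [(0.7, 668, array([240., 272.]))]
[ 0.5276 -0.2547 -1.7072  0.0455  0.0991] 0.041
[ 0.5274 -0.2547 -1.7052  0.0455  0.0988] 0.0186
[ 0.5565  0.3052  1.3703  0.0583  0.0468 -0.0222] 0.0936
[ 0.556   0.3058  1.3714  0.0585  0.0469 -0.0233] 0.0327
```

Call:
move_arm([
  [[58,-60,0],[0,0,-1.0],0.06],
  [[116,-120,0],[0,0,-2.0],0.06],
  [[170,-176,0],[0,0,-3.0],0.06],
  [[212,-220,0],[0,0,-4.0],0.06],
  [[255,-264,0],[0,0,-5.0],0.06],
], squeeze=70)

```text
clock: 2.02
tcp_pos: [0.3216, -0.2565, 0.2315]
orientation: [0.001, 0.821, 0.571, 0.0]
wrist_force: [1.3, -0.3, -0.9]
finger_gap: 0.04
grip_force: 0.0
```

```bash
cat >> h.py <<'E'
def plan(x,y,z,yaw_deg):
    "shift (mm) and turn (10 deg) from the measured pose to a tool-down pose with tool x at yaw"
    s=env.get_state(); q=s["orientation"]; T=R.from_quat([q[1],q[2],q[3],q[0]])
    G=R.from_matrix(np.array([[np.cos(a:=np.radians(yaw_deg)),np.sin(a),0],[np.sin(a),-np.cos(a),0],[0,0,-1]]).T.T)
    d=T.inv().apply(np.array([x,y,z])-s["tcp_pos"])*1000; r=np.degrees((T.inv()*G).as_rotvec())/10
    print("t",round(s["clock"],2),"tcp",s["tcp_pos"].round(4),"gap",round(s["finger_gap"],4),"F",s["wrist_force"].round(1),"j",s["joint_pos"].round(2)); print("shift",d.round(1),"turn",r.round(2))
E
python3 -c "
from h import *
plan(.537,.216,.2,168.5)"
```

```text
t 2.02 tcp [ 0.3216 -0.2565  0.2315] gap 0.04 F [ 1.3 -0.3 -0.9] j [-0.87 -0.   -0.33  1.24  0.    1.06]
shift [517.9  38.1  31.4] turn [ 0.    0.01 -9.88]
```

Call:
move_arm([
  [[60,4,0],[0,0,-1.0],0.06],
  [[120,9,0],[0,0,-2.0],0.06],
  [[180,13,0],[0,0,-3.0],0.06],
  [[240,18,0],[0,0,-4.0],0.06],
  [[300,22,0],[0,0,-5.0],0.06],
])

```text
clock: 2.65
tcp_pos: [0.448, 0.0169, 0.2317]
orientation: [0.001, 0.502, 0.865, 0.0]
wrist_force: [0.9, -0.6, 0.1]
finger_gap: 0.0401
grip_force: 0.0
```

```bash
python3 -c "
from h import *
plan(.537,.216,.15,168.5)"
```

```text
t 2.65 tcp [0.448  0.0169 0.2317] gap 0.0401 F [ 0.9 -0.6  0.1] j [-0.14  0.07 -0.26  1.24 -0.    0.91]
shift [128.8 176.   81.7] turn [ 0.    0.01 -4.88]
```

Call:
move_arm([
  [[32,44,16],[0,0,-1.0],0.06],
  [[64,88,32],[0,0,-2.0],0.06],
  [[96,132,48],[0,0,-3.0],0.06],
  [[126,173,60],[0,0,-4.0],0.06],
  [[128,176,80],[0,0,-4.9],0.06],
])

```text
clock: 3.28
tcp_pos: [0.5392, 0.2161, 0.1509]
orientation: [0.001, 0.096, 0.995, 0.001]
wrist_force: [0.1, -0.2, -0.9]
finger_gap: 0.0403
grip_force: 0.0
```

```bash
python3 - <<'E'
from h import *
c=env.read_camera("wrist"); save(c,"w1.png")
for t in ("terminal","dock"): print(t,[(np.round(a["centre"],4),a["confidence"]) for a in env.landmark_of(t,c)[:2]])
plan(.537,.216,.048,168.5)
E
```

```text
terminal [(array([0.5392, 0.2152, 0.0544]), 0.65)]
dock [(array([0.5535, 0.3015, 0.0042]), 0.77)]
t 3.42 tcp [0.5365 0.213  0.15  ] gap 0.0398 F [-0.3 -0.9  0.5] j [ 0.24  0.36 -0.1   1.12 -0.    0.44]
shift [-1.00e-01  3.20e+00  1.02e+02] turn [-0.01 -0.02 -0.02]
```

View pics/w1.png

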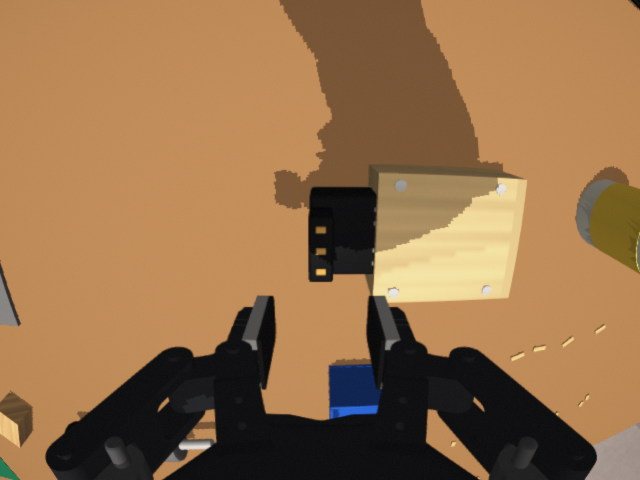

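Terminal block at about (320,245) lies square between the fingers (inner faces at columns 272 and 370), sleeve face at column 375. It's aligned, so I'll descend with a narrower opening.

Call:
move_arm([
  [[-1,3,20],[0,0,0],0.2],
  [[-1,3,45],[0,0,0],0.2],
  [[-1,3,70],[0,0,0],0.2],
  [[-1,3,90],[0,0,0],0.2],
  [[-1,3,90],[0,0,0],0.2],
])

```text
clock: 4.05
tcp_pos: [0.5383, 0.2145, 0.061]
orientation: [-0.001, 0.103, 0.995, -0.0]
wrist_force: [-0.4, 1.3, 0.3]
finger_gap: 0.0342
grip_force: 0.0
```

```bash
python3 - <<'E'
from h import *
plan(.538,.216,.048,168.5)
c=env.read_camera("side"); cv2.imwrite("pics/s2.png",cv2.resize(c["pixels"][130:280,180:380,::-1],(800,600)))
E
```

```text
t 4.05 tcp [0.5383 0.2145 0.061 ] gap 0.0342 F [-0.4  1.3  0.3] j [ 0.24  0.43 -0.22  0.92 -0.    0.45]
shift [ 0.6  1.4 13. ] turn [-0.01 -0.01 -0.03]
```

View pics/s2.png

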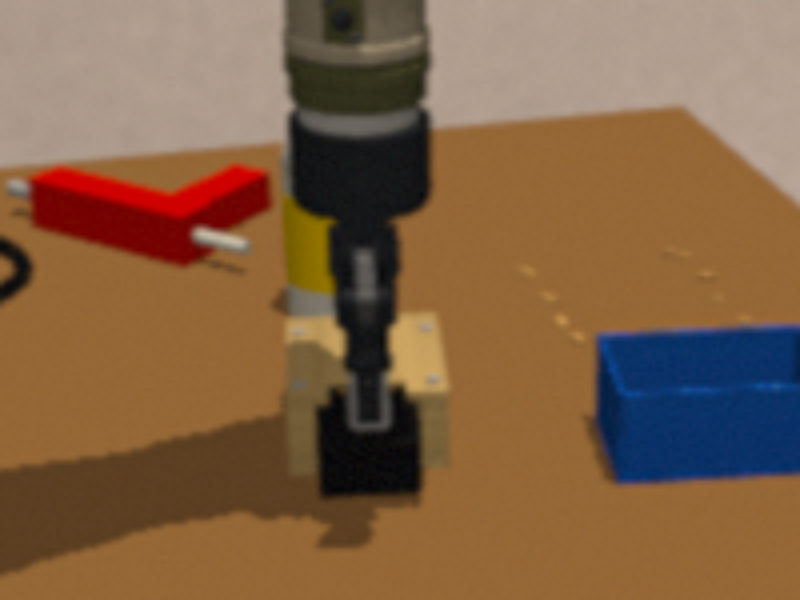

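The finger (368,400) is centred on the terminal block (columns 320–420). I'll lower the last 12 mm and close softly.

Call:
move_arm([
  [[0.5,1.5,7],[0,0,0],0.2],
  [[0.5,1.5,12],[0,0,0],0.2],
  [[0.5,1.5,12],[0,0,0],0.4],
  [[0.5,1.5,12],[0,0,0],0.55],
  [[0.5,1.5,12],[0,0,0],0.65],
], squeeze=25)

```text
clock: 4.72
tcp_pos: [0.5388, 0.2161, 0.0495]
orientation: [-0.0, 0.101, 0.995, -0.001]
wrist_force: [-1.3, -4.6, 3.8]
finger_gap: 0.0156
grip_force: 24.6
```

Call:
move_arm([
  [[0,0,0],[0,0,0],0.8],
  [[0,0,0],[0,0,0],1.0],
  [[0,0,0],[0,0,0],1.0],
  [[0,0,0],[0,0,0],1.0],
  [[0,0,0],[0,0,0],1.0],
])

```text
clock: 5.35
tcp_pos: [0.5388, 0.2161, 0.0495]
orientation: [-0.0, 0.101, 0.995, -0.001]
wrist_force: [-2.1, -4.5, 3.5]
finger_gap: 0.0158
grip_force: 24.6
```

Call:
move_arm([
  [[0,0,0],[0,0,0],1],
  [[0,0,0],[0,0,0],1],
  [[0,-2,0],[0,0,0],1],
  [[0,-6,0],[0,0,0],1],
  [[0,-12,0],[0,0,0],1],
], squeeze=70)

```text
clock: 5.98
tcp_pos: [0.5371, 0.2058, 0.0495]
orientation: [0.001, 0.101, 0.995, 0.001]
wrist_force: [0.1, 2.6, 2.2]
finger_gap: 0.0148
grip_force: 69.7
```

Call:
move_arm([
  [[0,-5,0],[0,0,0],1],
  [[0,-10,0],[0,0,0],1],
  [[0,-14,0],[0,0,0],1],
  [[0,-18,0],[0,0,0],1],
  [[0,-18,0],[0,0,0],1],
])

```text
clock: 6.6
tcp_pos: [0.533, 0.1872, 0.0494]
orientation: [0.0, 0.101, 0.995, -0.0]
wrist_force: [0.8, 0.8, 2.8]
finger_gap: 0.0146
grip_force: 70.0
```

```bash
python3 - <<'E'
from h import *
plan(.538,.216,.048,168.5); s=env.get_state(); print(s["ft_torque"].round(2),s["grip_force"])
E
```

```text
t 6.6 tcp [0.533  0.1872 0.0494] gap 0.0146 F [0.8 0.8 2.8] j [ 0.2   0.41 -0.28  0.88 -0.    0.4 ]
shift [ 0.9 29.2  1.4] turn [-0.    0.   -0.01]
[ 0.32 -0.08  0.06] 69.95790481567383
```

Call:
move_arm([
  [[0,-10,0],[0,0,0],1],
  [[0,-20,0],[0,0,0],1],
  [[0,-30,0],[0,0,0],1],
  [[0,-40,0],[0,0,0],1],
  [[0,-45,0],[0,0,0],1],
])

```text
clock: 7.22
tcp_pos: [0.5235, 0.1427, 0.0491]
orientation: [-0.0, 0.101, 0.995, -0.0]
wrist_force: [0.2, 3.1, 1.3]
finger_gap: 0.0145
grip_force: 69.8
```

Call:
move_arm([
  [[0,-10,0],[0,0,0],1],
  [[0,-20,0],[0,0,0],1],
  [[0,-30,0],[0,0,0],1],
  [[0,-40,0],[0,0,0],1],
  [[0,-50,0],[0,0,0],1],
])

```text
clock: 7.85
tcp_pos: [0.5129, 0.0936, 0.0487]
orientation: [-0.001, 0.101, 0.995, -0.001]
wrist_force: [-0.2, -0.3, -2.5]
finger_gap: 0.0146
grip_force: 69.2
```

```bash
python3 - <<'E'
from h import *
c=env.read_camera("side"); cv2.imwrite("pics/s3.png",cv2.resize(c["pixels"][170:320,200:400,::-1],(800,600)))
plan(.538,.216,.048,168.5); s=env.get_state(); print(s["ft_torque"].round(2),s["grip_force"])
E
```

```text
t 7.9 tcp [0.5128 0.0927 0.0487] gap 0.0145 F [-0.2 -0.8 -2.6] j [ 0.03  0.34 -0.39  0.84 -0.    0.23]
shift [  0.2 125.9   0.4] turn [-0.01 -0.01 -0.02]
[-0.31  0.12 -0.01] 69.21599864959717
```

View pics/s3.png

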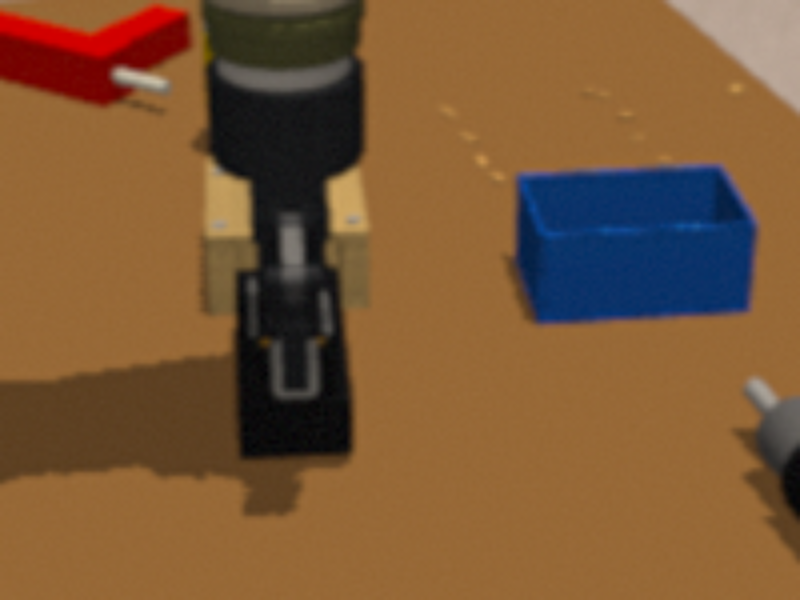

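The pack is out of the sleeve and held level (slab at about (295,430)). I'll lower it the 8 mm to the bench.

Call:
move_arm([
  [[0,0,2],[0,0,0],1],
  [[0,0,4],[0,0,0],1],
  [[0,0,6],[0,0,0],1],
  [[0,0,7],[0,0,0],1],
  [[0,0,7],[0,0,0],1],
])

```text
clock: 8.52
tcp_pos: [0.5139, 0.0949, 0.0421]
orientation: [-0.0, 0.101, 0.995, -0.0]
wrist_force: [0.1, 0.2, -3.3]
finger_gap: 0.0148
grip_force: 69.2
```

Call:
move_arm([
  [[0,0,0.5],[0,0,0],1],
  [[0,0,1],[0,0,0],1],
  [[0,0,1],[0,0,0],1],
])

```text
clock: 8.9
tcp_pos: [0.5141, 0.0947, 0.0417]
orientation: [0.0, 0.101, 0.995, 0.0]
wrist_force: [-1.3, -0.4, 1.1]
finger_gap: 0.0145
grip_force: 69.8
```

Call:
move_arm([
  [[0,0,0.5],[0,0,0],0.6],
  [[0,0,0.5],[0,0,0],0.4],
  [[0,0,0.5],[0,0,0],0.2],
  [[0,0,0.5],[0,0,0],0.2],
  [[0,0,-15],[0,0,0],0.2],
], squeeze=25)

```text
clock: 9.52
tcp_pos: [0.5128, 0.0947, 0.0558]
orientation: [-0.001, 0.101, 0.995, -0.0]
wrist_force: [0.7, -0.1, -0.3]
finger_gap: 0.034
grip_force: 0.0
```

Call:
move_arm([
  [[0,0,-20],[0,0,0],0.2],
  [[0,0,-50],[0,0,0],0.2],
  [[0,0,-100],[0,0,0],-0.5],
  [[0,60,-120],[0,0,1.0],-1],
  [[0,95,-120],[0,0,2.0],-1],
])

```text
clock: 10.15
tcp_pos: [0.5351, 0.1894, 0.1802]
orientation: [0.003, 0.275, 0.961, 0.002]
wrist_force: [0.3, -0.6, -0.2]
finger_gap: 0.0849
grip_force: 0.0
```

```bash
python3 - <<'E'
from fit import *
from scipy.optimize import minimize
c=env.read_camera("top")
for t in ("pack_mid","terminal"): print(t,[(np.round(a["centre"],4),a["confidence"]) for a in env.landmark_of(t,c)[:2]])
m=env.regions_of("battery",c); print([(a["confidence"],a["mask"].sum()) for a in m])
save(c,"t4.png")
E
```

```text
pack_mid [(array([0.5273, 0.1585, 0.0163]), 0.87)]
terminal [(array([0.5154, 0.0971, 0.0502]), 0.62)]
[(0.86, np.int64(834))]
```

View pics/t4.png

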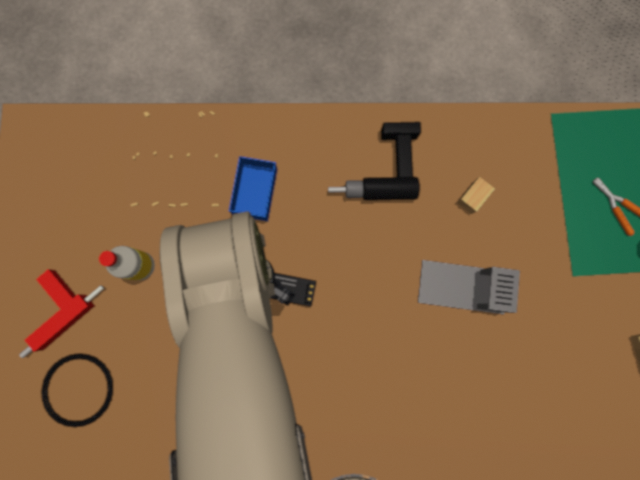

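The pack lies flat beside the sleeve, with the terminal block at (308,290); the rest of the view is unchanged. Now the second grasp, across the 60 mm width.

Call:
move_arm([
  [[0,0,0],[0,0,1.0],-1],
  [[0,0,0],[0,0,2.0],-1],
  [[0,0,0],[0,0,3.0],-1],
  [[0,0,20],[0,0,4.0],-1],
  [[0,0,40],[0,0,5.0],-1],
])

```text
clock: 10.98
tcp_pos: [0.5329, 0.1863, 0.1362]
orientation: [0.0, 0.656, 0.755, -0.0]
wrist_force: [0.4, 0.5, 0.2]
finger_gap: 0.0858
grip_force: 0.0
```

```bash
python3 - <<'E'
from h import *
plan(.533,.1876,.1,78.5)
E
```

```text
t 10.97 tcp [0.5329 0.1863 0.1362] gap 0.0858 F [0.4 0.5 0.2] j [ 0.19  0.34 -0.16  1.08 -0.    1.62]
shift [ 1.2  0.3 36.2] turn [0.   0.   1.96]
```

Call:
move_arm([
  [[1,0,5],[0,0,1.0],-1],
  [[1,0,20],[0,0,1.96],-1],
  [[1,0,36],[0,0,1.96],-1],
  [[1,0,55],[0,0,1.96],-1],
  [[1,0,60],[0,0,1.96],-1],
])

```text
clock: 11.6
tcp_pos: [0.5315, 0.1878, 0.0747]
orientation: [-0.001, 0.772, 0.636, -0.001]
wrist_force: [-0.8, -0.3, 0.0]
finger_gap: 0.0854
grip_force: 0.0
```

```bash
python3 - <<'E'
from h import *
c=env.read_camera("wrist"); save(c,"w5.png")
plan(.533,.1876,.003,78.5)
E
```

```text
t 11.65 tcp [0.5318 0.188  0.0748] gap 0.085 F [ 0.2  0.7 -0. ] j [ 0.2   0.39 -0.24  0.94 -0.    1.96]
shift [-0.   1.5 71.8] turn [-0.01  0.01  0.04]
```

View pics/w5.png

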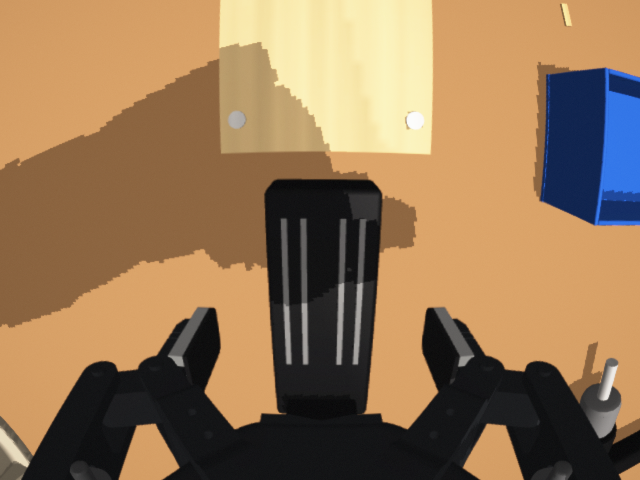

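The pack (columns 265–381) sits square and centred between the open fingers (216–425). I'll descend and grip.

Call:
move_arm([
  [[0,1,20],[0,0,0],-1],
  [[0,1,40],[0,0,0],-1],
  [[0,1,58],[0,0,0],-1],
  [[0,1,69],[0,0,0],-1],
  [[0,1,71],[0,0,0],-1],
])

```text
clock: 12.28
tcp_pos: [0.5336, 0.1884, 0.005]
orientation: [-0.0, 0.772, 0.635, -0.0]
wrist_force: [1.1, 0.9, 0.4]
finger_gap: 0.0855
grip_force: 0.0
```

Call:
move_arm([
  [[0,0,0],[0,0,0],-0.7],
  [[0,0,0],[0,0,0],-0.5],
  [[0,0,0],[0,0,0],-0.4],
  [[0,0,0],[0,0,0],-0.2],
  [[0,0,0],[0,0,0],0],
], squeeze=25)

```text
clock: 12.9
tcp_pos: [0.5341, 0.1888, 0.0061]
orientation: [0.0, 0.773, 0.635, 0.0]
wrist_force: [-1.7, 0.2, 5.5]
finger_gap: 0.0595
grip_force: 27.5
```

Call:
move_arm([
  [[0,0,0],[0,0,0],1],
  [[0,0,0],[0,0,0],1],
  [[0,0,0],[0,0,0],1],
  [[0,0,-5],[0,0,0],1],
  [[0,0,-10],[0,0,0],1],
], squeeze=60)

```text
clock: 13.52
tcp_pos: [0.5334, 0.1884, 0.015]
orientation: [-0.0, 0.773, 0.635, -0.0]
wrist_force: [-0.3, 0.2, -3.2]
finger_gap: 0.0588
grip_force: 64.9
```

Call:
move_arm([
  [[-10,2,-15],[0,0,0],1],
  [[-40,9,-30],[0,0,0],1],
  [[-80,17,-40],[0,0,-0.1],1],
  [[-125,27,-40],[0,0,-0.2],1],
  [[-170,37,-40],[0,0,-0.37],1],
])

```text
clock: 14.15
tcp_pos: [0.5374, 0.0127, 0.0565]
orientation: [0.001, 0.751, 0.66, 0.0]
wrist_force: [-0.0, 0.6, -3.1]
finger_gap: 0.0589
grip_force: 65.4
```

```bash
python3 - <<'E'
from h import *
plan(.5375,-.1814,.05,82.25)
E
```

```text
t 14.15 tcp [0.5374 0.0127 0.0565] gap 0.0589 F [-0.   0.6 -3.1] j [-0.13  0.36 -0.34  0.87 -0.    1.57]
shift [-192.4   25.2    6.6] turn [0.01 0.   0.03]
```

Call:
move_arm([
  [[-40,5,0],[0,0,0],1],
  [[-80,10,0],[0,0,0],1],
  [[-120,15,0],[0,0,0],1],
  [[-160,21,0],[0,0,0],1],
  [[-183,24,0],[0,0,0],1],
])

```text
clock: 14.78
tcp_pos: [0.537, -0.1728, 0.0562]
orientation: [0.001, 0.753, 0.659, -0.0]
wrist_force: [-0.4, 0.7, -3.0]
finger_gap: 0.0587
grip_force: 65.3
```

```bash
python3 - <<'E'
from h import *
c=env.read_camera("wrist"); save(c,"w6.png")
for t in ("charger","terminal","pack_mid"): print(t,[(np.round(a["centre"],4),a["confidence"]) for a in env.landmark_of(t,c)[:2]])
plan(.5375,-.1814,.015,82.25)
E
```

```text
charger []
terminal []
pack_mid [(array([ 0.5301, -0.2026,  0.0655]), 0.78)]
t 14.97 tcp [ 0.5367 -0.1705  0.0557] gap 0.0592 F [ 0.5  0.4 -3.3] j [-0.45  0.4  -0.27  0.89  0.    1.25]
shift [-10.7   2.3  40.7] turn [-0.   -0.    0.02]
```

View pics/w6.png

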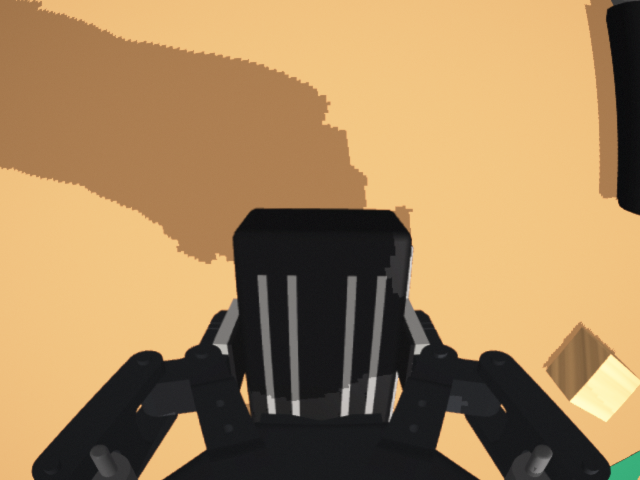

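The wrist view shows the pack held square at (320,320), with the plate and hood hidden beneath it. I'll lower in front of the mouth and check from above.

Call:
move_arm([
  [[-2,2,10],[0,0,0],1],
  [[-4,2,20],[0,0,0],1],
  [[-5,2,30],[0,0,0],1],
  [[-5,2,37],[0,0,0],1],
  [[-5,2,38],[0,0,0],1],
])

```text
clock: 15.6
tcp_pos: [0.5378, -0.1747, 0.0164]
orientation: [-0.001, 0.752, 0.66, -0.0]
wrist_force: [-0.5, -0.7, -3.2]
finger_gap: 0.059
grip_force: 65.4
```

```bash
python3 - <<'E'
from h import *
plan(.5375,-.1814,.015,82.25)
c=env.read_camera("top")
for t in ("charger","terminal","pack_mid"): print(t,[(np.round(a["centre"],4),a["confidence"]) for a in env.landmark_of(t,c)[:2]])
cv2.imwrite("pics/t7.png",cv2.resize(c["pixels"][230:350,390:550,::-1],(800,600),interpolation=cv2.INTER_CUBIC))
E
```

```text
t 15.6 tcp [ 0.5378 -0.1747  0.0164] gap 0.059 F [-0.5 -0.7 -3.2] j [-0.46  0.45 -0.31  0.81 -0.    1.25]
shift [-6.7  0.5  1.4] turn [-0.01 -0.    0.03]
charger []
terminal []
pack_mid []
```

View pics/t7.png

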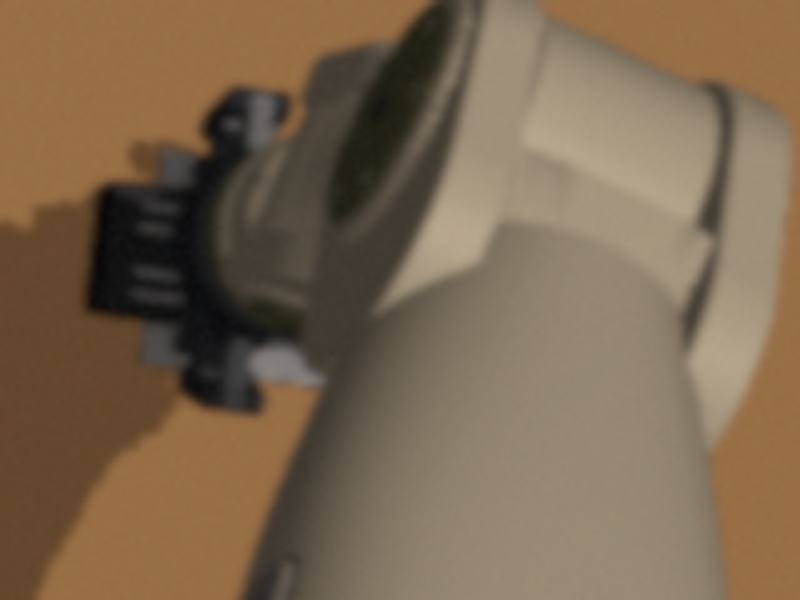

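The plate edges show at (178,155) and (150,362), centred at row 257. The pack axis passes through about row 258 there, so it's aligned. I'll lower almost onto the plate and start in.

Call:
move_arm([
  [[0,0,2],[0,0,0],1],
  [[0,0,4],[0,0,0],1],
  [[0,0,4],[0,0,0],1],
])

```text
clock: 16.18
tcp_pos: [0.5382, -0.1751, 0.0131]
orientation: [-0.0, 0.752, 0.659, -0.0]
wrist_force: [-0.3, 0.0, -3.3]
finger_gap: 0.0589
grip_force: 65.4
```

Call:
move_arm([
  [[-5,0,0],[0,0,0],1],
  [[-11,0,0],[0,0,0],1],
  [[-17,0,0],[0,0,0],1],
  [[-23,0,0],[0,0,0],1],
  [[-28,0,0],[0,0,0],1],
])

```text
clock: 16.8
tcp_pos: [0.5347, -0.2035, 0.0133]
orientation: [0.0, 0.752, 0.659, -0.0]
wrist_force: [-0.7, 0.1, -3.4]
finger_gap: 0.059
grip_force: 65.4
```

```bash
python3 - <<'E'
from h import *
plan(.5301,-.2359,.012,82.25)
E
```

```text
t 16.8 tcp [ 0.5347 -0.2035  0.0133] gap 0.059 F [-0.7  0.1 -3.4] j [-0.5   0.46 -0.3   0.81 -0.    1.2 ]
shift [-32.7  -0.4   1.3] turn [0.   0.   0.02]
```

Call:
move_arm([
  [[-5,0,0.5],[0,0,0],1],
  [[-11,0,0.5],[0,0,0],1],
  [[-17,0,0.5],[0,0,0],1],
  [[-23,0,0.5],[0,0,0],1],
  [[-27,0,0.5],[0,0,0],1],
])

```text
clock: 17.42
tcp_pos: [0.5312, -0.2302, 0.0128]
orientation: [0.0, 0.752, 0.659, -0.0]
wrist_force: [-0.1, -0.9, -2.8]
finger_gap: 0.0591
grip_force: 65.4
```

Call:
move_arm([
  [[-1,0,0.2],[0,0,0],1],
  [[-2,0,0.4],[0,0,0],1],
  [[-3,0,0.6],[0,0,0],1],
  [[-3,0,0.8],[0,0,0],1],
])

```text
clock: 17.92
tcp_pos: [0.531, -0.2326, 0.0124]
orientation: [0.0, 0.752, 0.66, 0.0]
wrist_force: [-1.5, 1.0, 2.8]
finger_gap: 0.0591
grip_force: 65.8
```

Call:
move_arm([
  [[-1,0,-0.2],[0,0,0],1],
  [[-2,0,-0.2],[0,0,0],1],
  [[-2,0,-0.2],[0,0,0],1],
])

```text
clock: 18.3
tcp_pos: [0.5308, -0.2348, 0.0124]
orientation: [0.0, 0.752, 0.659, 0.0]
wrist_force: [-0.6, 0.6, 0.5]
finger_gap: 0.059
grip_force: 65.6
```

Call:
move_arm([
  [[-1,0,0],[0,0,0],1],
  [[-2,0,0],[0,0,0],1],
  [[-2,0,0],[0,0,0],1],
])

```text
clock: 18.68
tcp_pos: [0.5307, -0.2348, 0.0124]
orientation: [-0.001, 0.751, 0.66, 0.001]
wrist_force: [1.0, 8.0, 3.4]
finger_gap: 0.059
grip_force: 66.0
```

Call:
move_arm([
  [[-1,0,0.2],[0,0,0],1],
  [[-1.5,0,0.3],[0,0,0],1],
  [[-1.5,0,0.3],[0,0,0],1],
])

```text
clock: 19.05
tcp_pos: [0.5306, -0.2348, 0.0124]
orientation: [-0.002, 0.751, 0.66, 0.002]
wrist_force: [1.8, 13.1, 6.2]
finger_gap: 0.0591
grip_force: 66.6
```

It is against the back wall. I'll ease the push off and let go.

Call:
move_arm([
  [[1.5,0,0],[0,0,0],1],
  [[2,0,0],[0,0,0],-0.5],
  [[2,0,0],[0,0,0],-0.8],
  [[2,0,0],[0,0,0],-1],
  [[2,0,0],[0,0,0],-1],
], squeeze=20)

```text
clock: 19.68
tcp_pos: [0.5304, -0.2365, 0.0119]
orientation: [0.0, 0.752, 0.659, -0.0]
wrist_force: [0.5, 0.8, 0.1]
finger_gap: 0.0855
grip_force: 0.0
```

Call:
move_arm([
  [[0,0,-8],[0,0,0],-1],
  [[0,0,-30],[0,0,0],-1],
  [[0,0,-60],[0,0,0],-1],
  [[0,0,-100],[0,0,0],-1],
  [[40,0,-120],[0,0,0],-1],
])

```text
clock: 20.3
tcp_pos: [0.5371, -0.1989, 0.135]
orientation: [0.003, 0.753, 0.658, 0.001]
wrist_force: [0.8, 0.6, -0.5]
finger_gap: 0.0857
grip_force: 0.0
```

Call:
move_arm([
  [[60,0,0],[0,0,0],-1],
  [[120,0,0],[0,0,0],-1],
  [[180,0,0],[0,0,0],-1],
  [[220,0,0],[0,0,0],-1],
  [[220,0,0],[0,0,0],-1],
])

```text
clock: 20.92
tcp_pos: [0.5644, 0.0244, 0.1325]
orientation: [0.0, 0.75, 0.661, 0.0]
wrist_force: [-0.5, -0.5, 0.6]
finger_gap: 0.0854
grip_force: 0.0
```

```bash
python3 - <<'E'
from h import *
s=env.get_state(); print(s["clock"],s["finger_gap"],s["grip_force"],s["wrist_force"])
c=env.read_camera("top")
ch=np.array([.5275,-.2547]); u=np.array([-.1348,-.9909]); v=np.array([.9909,-.1348])
for t in ("pack_mid","charger"):
    for a in env.landmark_of(t,c)[:2]: p=np.array(a["centre"]); d=p[:2]-ch; print(t,a["confidence"],p.round(4),"charger xy",(d@u).round(4),(d@v).round(4))
# plain-end edge of the home pack, predicted, drawn on a crop
P=[np.r_[ch+u*-.065+v*y,.042] for y in(-.03,.03)]
k=proj(c,P); print("predicted plain-end corners in crop",((k-[390,230])*5).round())
cv2.imwrite("pics/t8.png",cv2.resize(c["pixels"][230:350,390:550,::-1],(800,600),interpolation=cv2.INTER_CUBIC))
E
```

```text
20.925 0.08536112574487446 0.0 [-0.52580357 -0.45475202  0.55326006]
pack_mid 0.65 [ 0.5288 -0.2637  0.0235] charger xy 0.0087 0.0025
charger 0.63 [ 0.5266 -0.2552  0.001 ] charger xy 0.0006 -0.0008
predicted plain-end corners in crop [[230. 325.]
 [243. 193.]]
```

View pics/t8.png

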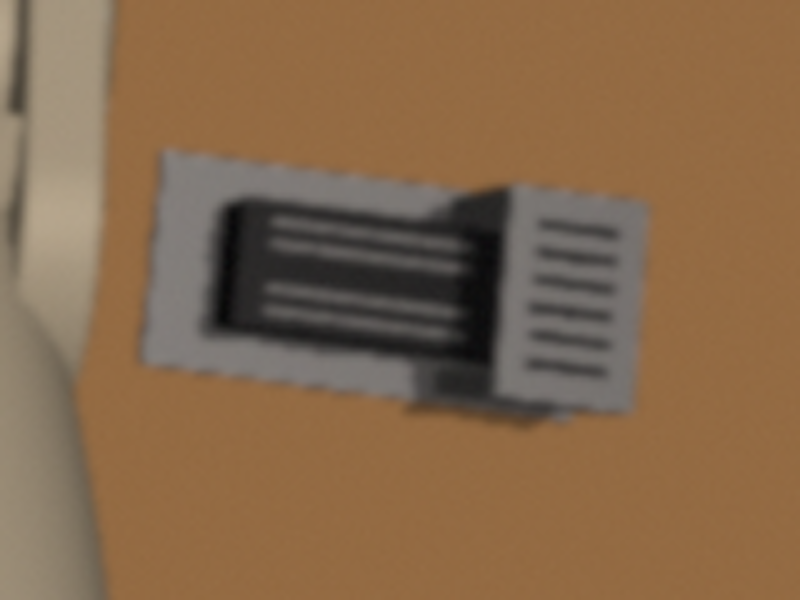

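The pack sits square under the hood. Its plain-end top edge runs from (247,200) to (233,330), within about 2 mm of the predicted home position, so I'll hand in.

```bash
python3 -c "
from h import *
print(env.hand_in())"
```

```text
the job is handed in; nothing more can be done
None
```

I drew the pack out of the sleeve, set it down and regripped it across its width, then slid it terminal block first until it met the charger's back wall. I released it there and handed the job in at about 21 s, with the robot clear of everything.

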